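Free the rock mount from the left-hand screw press

ROBOT

A 6-joint arm with a two-finger parallel gripper is mounted at the origin on the work surface. World frame = base frame: x ahead of the robot, y to its left, z up, the work surface at z = 0. Lengths are in m, angles in rad, forces in N, time in s.
With the tool pointing down it reaches from about 0.25 to 0.775 m from the base axis. Payload 4 kg.
Tool frame: the origin (TCP) lies between the finger pads; the fingertips stand 25 mm ahead of it and the grasp point (between the pads) lies 6 mm ahead of it (robot.tip_reach is the z of the fingertips in the tool frame, in m); z points along the fingers, y is the line along which they close (so a half turn about z gives the same grasp; the last joint's range is limited). The gripper opens to 94 mm and grips with 3 to 60 N. Pads are 16 mm wide; open, the fingers measure 119 mm over their backs; the gripper's body (75 mm by 177 mm) begins 78 mm behind the grasp point.
Start: joints at [1.094, 0.087, 1.371, -0, 1.684, -0.103], TCP at [0.201, 0.512, 0.231] pointing down, gripper open.
Joint ranges: [-3.1, 3.1], [-0.76, 2.03], [0.27, 2.55], [-1.08, 4.22], [0.17, 2.65], [-2.57, 2.57]. Speed limits (rad/s): [2.79, 2.79, 3.14, 3.14, 3.14, 3.14].

INTERFACE

Orientations are given as [roll, pitch, yaw] about the fixed x, y, z axes, in that order (R = Rz(yaw) Ry(pitch) Rx(roll)).
In Python, from bench import robot gives the robot as it stands. The module is installed in compiled form; this text tells all that it offers.
- The arm moves only by the shell command python3 -m handwheel 'ROWS'. ROWS is JSON, a list of rows, each a list of 3 entries, a list of its own where there are three numbers: the turn, a rotation vector about the world's x, y, z in units of 90 degrees (1.0 is 90 degrees), then the shift along the world's x, y, z in units of 0.05 m (1.0 is 0.05 m), then the closure, from 0 (fully open) to 1 (shut). A call has 1 to 5 rows; each row shifts and turns the commanded pose from where the row before left it; what a row does not reach is not made up. A row lasts 1/10 s, in which the tool goes at most 50 mm and 8.59 degrees, less where a joint would pass 70% of its speed; a pose out of reach is approached as far as the arm can. A call with a number of a shift or a turn outside -1 to 1 is refused whole. A call with a gripper value outside its range is refused whole. The fingers move at their own pace and stop on an object; the grip force is fixed at half the most. Time passes only in rows, so rows that do not move let the fingers close. It gives the time, the measured TCP pose, the force, the opening and the grip force at its end, in the units of the state.
- robot.get_obs(): the state, without advancing time (a new reading comes with each control period).
- robot.snapshot(name): name is "side" or "top"; returns (picture, depth): 400x640x3 uint8, red, green, blue; 400x640 float32, m along the optical axis (not along the pixel's ray), 0 where there is no reading.
- robot.calibration(name): a dict with "mtx" (3x3 intrinsics, pixels), "extrinsics" (4x4, takes a point from camera to world coordinates). Camera axes: x right, y down, z forward; pixel columns grow to the right and rows downward; lengths in m; the calibration is good to about 2 mm. A picture is of the moment at which its call begins. calibration takes no time and is no camera call.
- robot.close_job(): hands the job in; it is judged then, once.
Trained networks look in the newest picture that a camera, given by its name, has taken for a name from the list of things; names that differ only in an ending like _2 or _b are one class to them, and where a whole thing is asked for, a point or a joint stands for the part that bears it (a point fixed in the world has none). Each returns a list of dicts, best first, with "p" (0 to 1); they miss things now and then, are a little off and sometimes report something else, mostly with a low value. They report only what shows in the picture. A call takes as long as a camera call.
- robot.boxes_of(query, camera): "bbox" ([left, top, right, bottom] in pixels, round what is visible of it).
The state is a dict: "time": time; "joint_positions": joint angles; "qvel": joint speeds; "joint_torque": joint torques, N m; "tool_pos": TCP position; "ee_rot": TCP orientation; "wrist_force": force on the tool from outside, world axes, zero at the start; "wrist_torque": the same for the moment, N m; "width": finger opening in m; "finger_force": force on a finger pad.
Only numpy, scipy, OpenCV 4.12 (cv2) and the standard library are available. Lean on these libraries where they do the work, as an engineer would, in place of code of your own. Each camera call takes 0.05 s, during which the arm holds its last target. There are 200 camera calls.

TASK

The rock mount is clamped in the grey screw press by a red knob with a LEFT-HAND thread: unscrew the knob clockwise (seen from above) until it comes up against its stop, and never tighten it. Then take the mount by its blue tab, raise it just enough to clear the lip round its pocket without jamming it up against the press foot, draw it out of the open front of the press, and set it down flat on the grey bed of the yellow tray, pressing it down there with about 12 N for half a second to bed it before you let go. Be gentle with the mount throughout, leave the knob unscrewed, and leave the other things on the bench alone.

Things in the scene. Friction and masses are not known exactly. Their poses are not given: they have to be found in the camera images.
- press: Fixed grey press; origin on the bench under the vertical screw axis, x to its rear (front is -x), z up. Base 160 (x -113 to 47) x 130 x 12 mm. On it a pocket, floor at z 12 mm, 135 (x -102.5 to 32.5) x 48 mm inside, with a lip 4.5 mm high, 6 mm thick all round. Posts at y +-46 mm carry a cross bar 26 (x) x 112 (y) mm, z 48 to 64 mm; knob above it, foot below.
- knob (a joint): Turn of the red knob (rad) about the vertical screw axis; grows CLOCKWISE seen from above, which loosens (left-hand thread). At the start 0 to 0.4 (tight); stop at 2.9. Stiff to turn, 0.12 N m; stays where left. Knob, screw and foot rise 2.8 mm per rad, so a hand turning it must rise with it.
- knob_grip (a point): On the knob's axis at the height to grip, 96 mm above the bench when the knob reads 0, rising with it. The grip is an upright bar 44 mm long (point x) x 14 mm thick (point y) whose top is 10 mm above this point; a 40 mm disc under it has its top 20 mm below this point. Turns with the knob; z up.
- foot: Black round foot under the screw, 22 mm across, 6 mm thick; origin at the centre of its underside. Sprung (6 N per mm): it presses on the rock with up to 9 N at the start and leaves it once the knob has risen 1.5 mm. At the knob's stop it hangs 6.6 mm above the seated rock, only 2.1 mm more than the lip's height.
- mount: Loose rock mount, 0.13-0.22 kg: aluminium plate 130 (x) x 44 x 6 mm, origin at the centre of its underside. Fragile dark rock disc, 32 mm across, 6 mm high, on it at x 35 mm; upright blue tab at x -58 mm, 10 (x) x 36 (y) mm, top 69 mm above the underside. Seated: axes as the press, origin at (-35, 0, 12) mm in its frame. Spoilt by over 20 N on the foot, 35 N on the press, 35 N on the tray.
- mount_tab (a point): Centre of the blue tab at the height to grip, 53 mm above the mount's underside and 16 mm below the tab's top (mount frame -58, 0, 53 mm); axes as the mount.
- tray: Fixed yellow tray 200 (x) x 124 (y) mm, rim 18 mm high and 3 mm thick; origin at the centre of its underside. All its inside is a flat, hard, grey bed plate, locked at a height that differs each time: its top is somewhere between 4 and 13 mm above the origin, so find it by feel. Pressing, the force builds at roughly 5 to 20 N per mm of overtravel.
- jar: Bystander: small jar, 28 mm across, 40 mm tall, on the bench behind the tray (its +x end); origin at the underside.
- dish_a: Bystander: clear sample dish of rock chips, 60 mm across, 14 mm high; origin at the underside.
- dish_b: Bystander: clear sample dish of rock chips, 84 mm across, 14 mm high; origin at the underside.
- tweezers: Bystander: dark steel tweezers lying on the bench, 145 mm long along x, 5 mm high.
- scoop: Bystander: sample spoon lying on the bench, 140 mm long along x.
- oil_bottle: Bystander: amber bottle, 36 mm across, 75 mm tall; origin at the underside.
- brush: Bystander: brush lying on the bench, 150 mm long along x.

How it is judged:
On the way, in this order (a step that is already met when the one before it is completed fails the run):
1. the knob is unscrewed to its stop (2.6 rad or more), the foot is off the rock, and the mount still sits in its pocket (value of joint knob above 2.6 rad and contact force between foot and mount below 0.5 N and distance of mount from where it was at the start of the episode below 0.01 m), for 0.2 s.
2. the mount is drawn forward out from under the foot and cross bar (x of mount in the frame of press below -0.085 m), for 0.1 s.
3. the mount is bedded: pressed on the tray's bed with 6 to 24 N, lying flat inside the rim (contact force between mount and tray between 6 and 24 N and angle between mount's own z axis and vertical below 0.08 rad and z of mount in the frame of tray below 0.0145 m and horizontal distance between mount and tray below 0.06 m), for 0.35 s.
At the end, for the whole second after the job is handed in: the mount lies flat (within 0.02 rad) and at rest on the tray's bed (underside 2 to 14.5 mm above the tray's underside, so not on the rim), wholly inside the rim, released, and the knob is still unscrewed (2.5 rad or more) (z of mount in the frame of tray between 0.002 and 0.0145 m and angle between mount's own z axis and vertical below 0.02 rad and contact force between mount and tray above 0.5 N and x of mount in the frame of tray between -0.08 and 0.08 m and y of mount in the frame of tray between -0.055 and 0.055 m and linear speed of mount below 0.02 m/s and value of joint knob above 2.5 rad); the robot touches nothing.
It fails at once if the knob is tightened (turned counter-clockwise below -0.2 rad) (value of joint knob below -0.2 rad).
It fails at once if the rock is jammed against the foot with more than 20 N (contact force between foot and mount above 20 N).
It fails at once if the mount is forced against the press with more than 35 N (contact force between mount and press above 35 N).
It fails at once if the mount is driven on the tray with more than 35 N (contact force between mount and tray above 35 N).
It fails at once if a bystander is pushed more than 25 mm or tipped (distance of any of dish_a, dish_b, tweezers, scoop, oil_bottle, brush, jar from where it was at the start of the episode above 0.025 m or angle between any of dish_a, dish_b, oil_bottle, jar's own z axis and vertical above 0.5 rad).
It also fails if it takes over 72 s, if anything falls off the work surface, if the arm or the gripper's body presses on something with over 40 N, if the wrist force passes 120 N, or if a joint passes its speed limit or range.

## Working session

There is one attempt and no reset: what is moved stays moved. The work goes in short steps, Python scripts to look and compute and a shell command to move; the robot and the scene stay as the last step left them, time stands still between calls to the robot, and variables do not carry over. Pictures are saved under pics/ and viewed, at most 10 in all, crops included, and the job is handed in when it is done.

```bash
mkdir -p pics; cat > h.py <<'E'
import numpy as np, cv2
from bench import robot
def snap(n,f=None):
    p,d=robot.snapshot(n)
    if f: cv2.imwrite('pics/'+f,p[:,:,::-1])
    c=robot.calibration(n); K=np.array(c['mtx']);T=np.array(c['extrinsics'])
    v,u=np.mgrid[0:400,0:640]
    P=np.stack([(u-K[0,2])/K[0,0]*d,(v-K[1,2])/K[1,1]*d,d],-1)@T[:3,:3].T+T[:3,3]
    P[d==0]=np.nan
    return p,d,P
E
python3 - <<'E'
from h import *
o=robot.get_obs();print({k:np.round(v,3) for k,v in o.items()},robot.tip_reach)
for n in('top','side'):
    p,d,P=snap(n,n+'0.png')
    print(n,np.round(robot.calibration(n)['extrinsics'],3).tolist())
    for q in('press','knob','mount','mount_tab','tray','jar'):
        for b in robot.boxes_of(q,n)[:2]:
            x0,y0,x1,y1=[int(t) for t in b['bbox']]
            print(q,b['p'],(x0,y0,x1,y1),np.round(P[min(399,(y0+y1)//2),min(639,(x0+x1)//2)],3))
E
```

```text
{'time': np.float64(0.0), 'joint_positions': array([ 1.094,  0.088,  1.372, -0.   ,  1.684, -0.103]), 'qvel': array([-0.001, -0.002, -0.   , -0.001, -0.   , -0.002]), 'joint_torque': array([ 1.0000e-03, -3.4019e+01, -3.0243e+01,  7.2000e-02,  3.3000e-02,
       -0.0000e+00]), 'tool_pos': array([0.201, 0.512, 0.229]), 'ee_rot': array([-3.139, -0.   ,  2.768]), 'wrist_force': array([-0.145,  0.372,  0.58 ]), 'wrist_torque': array([ 0.018, -0.019, -0.018]), 'finger_force': np.float64(0.0), 'width': np.float64(0.094)} 0.025
top [[-0.024, -0.997, 0.077, 0.489], [-1.0, 0.024, 0.005, 0.007], [-0.007, -0.077, -0.997, 1.089], [0.0, 0.0, 0.0, 1.0]]
press 0.69 (371, 177, 385, 196) [ 0.598 -0.165  0.107]
press 0.57 (349, 173, 397, 234) [ 0.559 -0.164  0.017]
knob 0.48 (366, 179, 382, 197) [ 0.596 -0.158  0.08 ]
mount 0.63 (365, 180, 391, 230) [ 0.553 -0.178  0.018]
tray 0.62 (241, 159, 293, 236) [0.585 0.142 0.006]
side [[0.68, -0.514, 0.523, 0.007], [-0.733, -0.48, 0.482, -0.482], [0.004, -0.711, -0.703, 0.856], [0.0, 0.0, 0.0, 1.0]]
knob 0.75 (384, 221, 402, 244) [ 0.584 -0.173  0.108]
mount 0.92 (361, 247, 397, 286) [ 0.543 -0.174  0.02 ]
mount_tab 0.86 (358, 244, 396, 285) [ 0.547 -0.166  0.017]
tray 0.64 (260, 165, 335, 228) [0.587 0.145 0.004]
jar 0.53 (213, 142, 254, 173) [0.561 0.391 0.021]
jar 0.29 (334, 200, 351, 227) [ 0.59  -0.017  0.052]
```

View pics/top0.png

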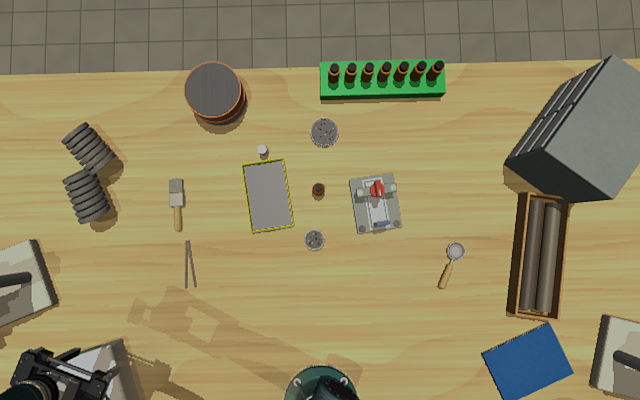

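View pics/side0.png

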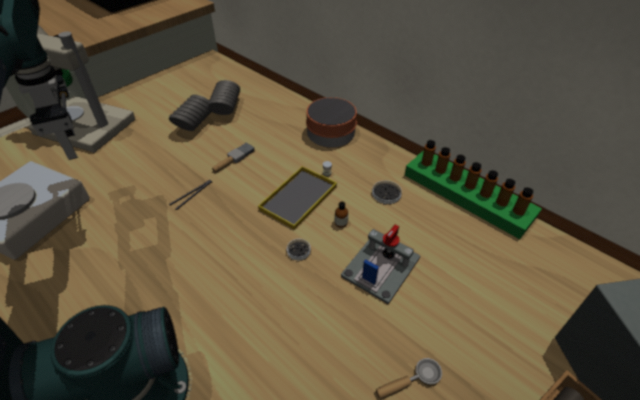

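The top view shows the knob at (377,188), tab at (381,224), tray at (268,196), with the oil bottle (318,190) and a dish (314,240) between them. Next I measure by colour and depth.

```bash
cat > m.py <<'E'
from h import *
def col(p):
    h=cv2.cvtColor(p,cv2.COLOR_RGB2HSV);H,S,V=[h[...,i].astype(int) for i in range(3)]
    return {'red':((H<6)|(H>172))&(S>150)&(V>60),'blue':(H>105)&(H<130)&(S>120)&(V>40),'yel':(H>22)&(H<34)&(S>170)&(V>60)}
def pts(n,f=None):
    p,d,P=snap(n,f); C=col(p); out={}
    for k,(a,b,z0) in {'red':((.5,-.25),(.68,-.08),.06),'blue':((.45,-.26),(.6,-.08),.02),'yel':((.45,.03),(.7,.26),-.01)}.items():
        m=C[k]&(P[...,0]>a[0])&(P[...,0]<b[0])&(P[...,1]>a[1])&(P[...,1]<b[1])&(P[...,2]>z0)
        out[k]=P[m]
    return p,d,P,out
E
python3 - <<'E'
from m import *
for n in('top','side'):
    p,d,P,o=pts(n)
    for k,q in o.items():
        if len(q)<4: print(n,k,len(q));continue
        r=cv2.minAreaRect((q[:,:2]*1000).astype(np.float32))
        print(n,k,len(q),np.round(r,1) if 0 else r,'z',np.round(np.percentile(q[:,2],[5,50,95]),3),'med',np.round(np.median(q,0),3))
        if k!='yel':
            t=q[q[:,2]>np.percentile(q[:,2],98)-.006]; w=np.linalg.svd(t[:,:2]-t[:,:2].mean(0),full_matrices=False)[2][0]
            print('  top part',len(t),np.round(t.mean(0),4),'dir deg',np.degrees(np.arctan2(w[1],w[0])),cv2.minAreaRect((t[:,:2]*1000).astype(np.float32)))
    # base of press: height 6..24mm
    m=(P[...,2]>.007)&(P[...,2]<.02)&(P[...,0]>.45)&(P[...,0]<.68)&(P[...,1]>-.28)&(P[...,1]<-.07)
    if n=='top': print('base',cv2.minAreaRect((P[m][:,:2]*1000).astype(np.float32)))
    m=(P[...,2]>.040)&(P[...,2]<.07)&(P[...,0]>.54)&(P[...,0]<.68)&(P[...,1]>-.28)&(P[...,1]<-.07)
    print('bar',cv2.minAreaRect((P[m][:,:2]*1000).astype(np.float32)))
    a={'top':(225,145,405,250),'side':(250,150,430,300)}[n]
    cv2.imwrite(f'pics/{n}c.png',cv2.resize(p[a[1]:a[3],a[0]:a[2],::-1],None,fx=4,fy=4,interpolation=cv2.INTER_CUBIC))
E
```

```text
top red 113 ((591.7963256835938, -166.11192321777344), (35.92784118652344, 34.538089752197266), 61.7508659362793) z [0.074 0.102 0.109] med [ 0.593 -0.162  0.102]
  top part 54 [ 0.5945 -0.1671  0.1065] dir deg -166.67738721619722 ((592.4801025390625, -167.5453643798828), (39.37062072753906, 12.774399757385254), 9.184670448303223)
top blue 21 ((500.2334899902344, -177.22048950195312), (30.143037796020508, 5.372303485870361), 88.89472198486328) z [0.08  0.082 0.083] med [ 0.5   -0.176  0.082]
  top part 21 [ 0.5004 -0.1768  0.0816] dir deg -85.93098217128454 ((500.2334899902344, -177.22048950195312), (30.143037796020508, 5.372303485870361), 88.89472198486328)
top yel 276 ((590.310546875, 140.14364624023438), (199.49874877929688, 123.31238555908203), 7.851491451263428) z [0.002 0.017 0.022] med [0.599 0.149 0.017]
base ((545.3870239257812, -188.10018920898438), (195.61891174316406, 159.20956420898438), 7.467599391937256)
bar ((593.4423217773438, -167.03631591796875), (26.073871612548828, 111.41313934326172), 7.490821838378906)
side red 140 ((586.6290893554688, -168.92295837402344), (34
[... 171 characters left out ...]
85 ((587.5182495117188, -168.79873657226562), (39.333892822265625, 12.981039047241211), 3.420491933822632)
side blue 88 ((496.44952392578125, -180.3835906982422), (9.379861831665039, 32.64176940917969), 6.849792957305908) z [0.024 0.078 0.082] med [ 0.495 -0.179  0.078]
  top part 47 [ 0.4961 -0.1796  0.0805] dir deg -79.97340562302504 ((497.455078125, -180.0177459716797), (8.891292572021484, 32.628482818603516), 11.804862976074219)
side yel 330 ((587.9428100585938, 138.53964233398438), (204.58995056152344, 126.36725616455078), 7.707253456115723) z [0.007 0.013 0.018] med [0.585 0.129 0.013]
bar ((589.0784912109375, -168.22802734375), (28.5286865234375, 110.69799041748047), 6.68657922744751)
```

View pics/topc.png

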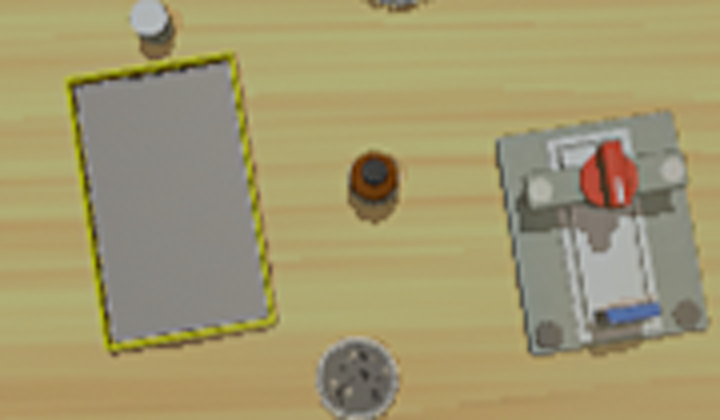

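View pics/sidec.png

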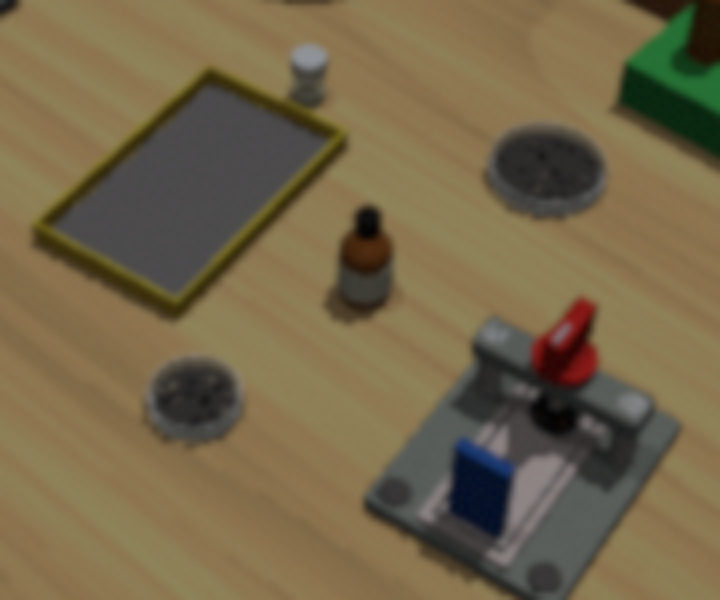

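Press yaw is about 7.5°, with its axis near (0.591, -0.1675) and the tab at about (0.499, -0.179). Tray is at (0.589, 0.1395), yaw about 7.8°. The gripper starts at yaw ≈ π+0.13, so the wrist has room for the full turn.

```bash
python3 -m handwheel '[[[0,0,0.064],[0.39,-0.68,0],0],[[0,0,0.064],[0.39,-0.68,0],0],[[0,0,0.064],[0.39,-0.68,0],0],[[0,0,0.064],[0.39,-0.68,0],0],[[0,0,0.064],[0.39,-0.68,0],0]]'
python3 -m handwheel '[[[0,0,0],[0.39,-0.68,0],0],[[0,0,0],[0.39,-0.68,0],0],[[0,0,0],[0.39,-0.68,0],0],[[0,0,0],[0.39,-0.68,0],0],[[0,0,0],[0.39,-0.68,0],0]]'
python3 -m handwheel '[[[0,0,0],[0.39,-0.68,0],0],[[0,0,0],[0.39,-0.68,0],0],[[0,0,0],[0.39,-0.68,0],0],[[0,0,0],[0.39,-0.68,0],0],[[0,0,0],[0.39,-0.68,0],0]]'
python3 -m handwheel '[[[0,0,0],[0.39,-0.68,0],0],[[0,0,0],[0.39,-0.68,0],0],[[0,0,0],[0.39,-0.68,0],0],[[0,0,0],[0.39,-0.68,0],0],[[0,0,0],[0.39,-0.68,0],0]]'
python3 -m handwheel '[[[0,0,0],[0,0,0],0],[[0,0,0],[0,0,0],0]]'
```

```text
time: 1.3
tool_pos: [0.2988, 0.3407, 0.2307]
ee_rot: [3.141, 0.001, -3.008]
wrist_force: [0.2, 0.5, 0.5]
width: 0.094
finger_force: 0.0
time: 1.8
tool_pos: [0.3964, 0.1706, 0.2308]
ee_rot: [3.141, 0.001, -3.013]
wrist_force: [-0.1, -0.6, -0.1]
width: 0.0941
finger_force: 0.0
time: 2.3
tool_pos: [0.494, 0.0005, 0.2307]
ee_rot: [3.141, 0.001, -3.013]
wrist_force: [0.2, -0.4, -0.6]
width: 0.0936
finger_force: 0.0
time: 2.8
tool_pos: [0.5915, -0.1695, 0.2305]
ee_rot: [3.141, 0.0, -3.013]
wrist_force: [-0.1, -0.1, -0.8]
width: 0.0944
finger_force: 0.0
time: 3.0
tool_pos: [0.5908, -0.1685, 0.2297]
ee_rot: [3.14, -0.001, -3.014]
wrist_force: [0.7, 0.1, 0.3]
width: 0.094
finger_force: 0.0
```

```bash
python3 -m handwheel '[[[0,0,0],[0,0,-0.5],0],[[0,0,0],[0,0,-0.5],0],[[0,0,0],[0,0,-0.5],0],[[0,0,0],[0,0,-0.5],0],[[0,0,0],[0,0,-0.5],0]]'
python3 -m handwheel '[[[0,0,0],[0,0,0],0.75],[[0,0,0],[0,0,0],0.75],[[0,0,0],[0,0,0],0.75],[[0,0,0],[0,0,0],0.75],[[0,0,0],[0,0,0],0.75]]'
python3 - <<'E'
from m import *
p,d,P=snap('side','s1.png')
cv2.imwrite('pics/s1c.png',cv2.resize(p[180:300,330:450,::-1],None,fx=4,fy=4,interpolation=cv2.INTER_CUBIC))
E
```

```text
time: 3.5
tool_pos: [0.5905, -0.1662, 0.1054]
ee_rot: [3.142, 0.001, -3.011]
wrist_force: [0.4, -0.2, -0.3]
width: 0.0941
finger_force: 0.0
time: 4.0
tool_pos: [0.5916, -0.1682, 0.1072]
ee_rot: [-3.14, 0.002, -3.013]
wrist_force: [0.7, -0.5, 0.2]
width: 0.0576
finger_force: 0.0
```

View pics/s1c.png

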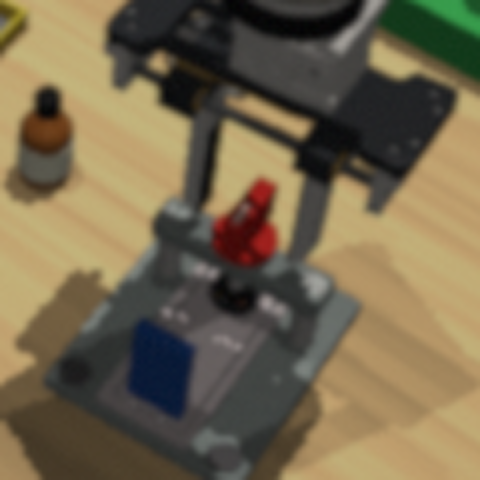

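The picture shows the fingers either side of the red grip (about (262,200) in the crop), roughly centred. I'll close fully.

```bash
python3 -m handwheel '[[[0,0,0],[0,0,0],1],[[0,0,0],[0,0,0],1],[[0,0,0],[0,0,0],1],[[0,0,0],[0,0,0],1],[[0,0,0],[0,0,0],1]]'
python3 -m handwheel '[[[0,0,0],[0,0,0],1],[[0,0,0],[0,0,0],1],[[0,0,0],[0,0,0],1]]'
```

```text
time: 4.55
tool_pos: [0.5907, -0.1672, 0.1054]
ee_rot: [3.139, -0.0, -3.013]
wrist_force: [-0.3, 5.2, 2.0]
width: 0.0135
finger_force: 30.4
time: 4.85
tool_pos: [0.5907, -0.1672, 0.1054]
ee_rot: [3.14, -0.0, -3.012]
wrist_force: [-0.4, 3.1, 1.0]
width: 0.0141
finger_force: 30.0
```

```bash
R='print'; python3 -m handwheel '[[[0,0,-0.08],[0,0,0.007],1],[[0,0,-0.08],[0,0,0.007],1],[[0,0,-0.08],[0,0,0.007],1],[[0,0,-0.08],[0,0,0.007],1],[[0,0,-0.08],[0,0,0.007],1]]'
python3 -c "
from m import *
o=robot.get_obs();print(o['wrist_torque'],o['joint_positions'],o['ee_rot'])"
```

```text
time: 5.35
tool_pos: [0.5908, -0.1667, 0.1071]
ee_rot: [3.14, -0.001, 2.638]
wrist_force: [-0.9, 4.3, 1.1]
width: 0.0139
finger_force: 30.0
[0.87776043 0.02136806 0.20024105] [-0.36844661  0.28137318  1.39180269  0.00198645  1.46959419 -1.43608518] [ 3.13979266e+00 -1.43232301e-03  2.63823433e+00]
```

```bash
python3 -m handwheel '[[[0,0,-0.08],[0,0,0.007],1],[[0,0,-0.08],[0,0,0.007],1],[[0,0,-0.08],[0,0,0.007],1],[[0,0,-0.08],[0,0,0.007],1],[[0,0,-0.08],[0,0,0.007],1]]'
python3 -m handwheel '[[[0,0,-0.08],[0,0,0.007],1],[[0,0,-0.08],[0,0,0.007],1],[[0,0,-0.08],[0,0,0.007],1],[[0,0,-0.08],[0,0,0.007],1],[[0,0,-0.08],[0,0,0.007],1]]'
python3 -m handwheel '[[[0,0,-0.08],[0,0,0.007],1],[[0,0,-0.08],[0,0,0.007],1],[[0,0,-0.08],[0,0,0.007],1],[[0,0,-0.08],[0,0,0.007],1],[[0,0,-0.08],[0,0,0.007],1]]'
python3 -c "
from m import *
o=robot.get_obs();print(o['wrist_torque'],o['joint_positions'],o['ee_rot'])"
```

```text
time: 5.85
tool_pos: [0.5911, -0.1664, 0.1088]
ee_rot: [3.14, -0.002, 2.01]
wrist_force: [-0.1, 5.5, -0.5]
width: 0.0138
finger_force: 30.0
time: 6.35
tool_pos: [0.5916, -0.1664, 0.1106]
ee_rot: [3.141, -0.003, 1.382]
wrist_force: [1.6, 4.7, 0.2]
width: 0.0139
finger_force: 30.0
time: 6.85
tool_pos: [0.592, -0.1666, 0.1124]
ee_rot: [3.141, -0.003, 0.753]
wrist_force: [3.4, 5.4, -0.8]
width: 0.0136
finger_force: 30.0
[ 0.81792704 -0.36779189  0.14832166] [-0.36804091  0.27830703  1.38474131  0.0028889   1.47700591  0.4489919 ] [ 3.14145569 -0.00325909  0.7534954 ]
```

```bash
python3 -m handwheel '[[[0,0,-0.06],[0,0,0.005],1],[[0,0,-0.06],[0,0,0.005],1]]'
python3 -c "
from m import *
o=robot.get_obs();print(o['wrist_torque'])"
python3 -m handwheel '[[[0,0,-0.05],[0,0,0.004],1],[[0,0,-0.05],[0,0,0.004],1]]'
python3 -c "
from m import *
o=robot.get_obs();print(o['wrist_torque'])"
```

```text
time: 7.05
tool_pos: [0.592, -0.1667, 0.1129]
ee_rot: [-3.141, -0.003, 0.566]
wrist_force: [3.6, 4.6, -1.4]
width: 0.0138
finger_force: 30.0
[ 0.81220824 -0.37966026  0.10244244]
time: 7.25
tool_pos: [0.5921, -0.1668, 0.1134]
ee_rot: [-3.141, -0.003, 0.41]
wrist_force: [3.0, 4.1, -0.3]
width: 0.0136
finger_force: 30.0
[ 0.77923985 -0.37514244  0.12518034]
```

```bash
for i in 1; do python3 -m handwheel '[[[0,0,-0.03],[0,0,0.002],1],[[0,0,-0.03],[0,0,0.002],1]]'
python3 -c "
from m import *
o=robot.get_obs();print(o['wrist_torque'])"; done
python3 -m handwheel '[[[0,0,0],[0,0,0],1],[[0,0,0],[0,0,0],1]]'
python3 -c "
from m import *
o=robot.get_obs();print(o['wrist_torque'])"
```

```text
time: 7.45
tool_pos: [0.5921, -0.1668, 0.1135]
ee_rot: [-3.141, -0.003, 0.318]
wrist_force: [4.0, 3.5, -1.0]
width: 0.0138
finger_force: 30.8
[ 0.72783849 -0.43401765  0.67697195]
time: 7.65
tool_pos: [0.5921, -0.1669, 0.1135]
ee_rot: [-3.141, -0.003, 0.321]
wrist_force: [2.9, 3.4, -1.1]
width: 0.0142
finger_force: 30.7
[ 0.76789325 -0.47613517  0.61595696]
```

The stop is felt (torque 0.68). I'll release, rise, and move above the tab while turning +79°.

```bash
python3 -m handwheel '[[[0,0,0],[0,0,0],0],[[0,0,0],[0,0,0],0],[[0,0,0],[0,0,0],0],[[0,0,0],[0,0,0.2],0],[[0,0,0],[0,0,0.4],0]]'
python3 -m handwheel '[[[0,0,0.088],[0,0,0.6],0],[[0,0,0.088],[-0.2,-0.02,0.4],0],[[0,0,0.088],[-0.2,-0.03,0],0],[[0,0,0.088],[-0.2,-0.03,0],0],[[0,0,0.088],[-0.2,-0.03,0],0]]'
python3 -m handwheel '[[[0,0,0.088],[-0.21,-0.03,0],0],[[0,0,0.088],[-0.21,-0.03,0],0],[[0,0,0.088],[-0.21,-0.03,0],0],[[0,0,0.088],[-0.21,-0.03,0],0],[[0,0,0.088],[-0.21,-0.03,0],0]]'
python3 - <<'E'
from m import *
for n in('top','side'):
    p,d,P,o=pts(n,n+'2.png')
    for k in('red','blue'):
        q=o[k]
        if len(q)<5: print(n,k,len(q));continue
        t=q[q[:,2]>np.percentile(q[:,2],98)-.006]
        print(n,k,len(t),np.round(t.mean(0),4),np.round(np.percentile(t[:,2],98),4),cv2.minAreaRect((t[:,:2]*1000).astype(np.float32)))
cv2.imwrite('pics/s2c.png',cv2.resize(p[180:300,330:450,::-1],None,fx=4,fy=4,interpolation=cv2.INTER_CUBIC))
o=robot.get_obs();print(o['tool_pos'],o['ee_rot'],o['wrist_force'])
E
```

```text
time: 8.15
tool_pos: [0.5896, -0.168, 0.1424]
ee_rot: [-3.14, 0.004, 0.317]
wrist_force: [0.5, -0.7, 0.3]
width: 0.0504
finger_force: 0.0
time: 8.65
tool_pos: [0.5506, -0.174, 0.195]
ee_rot: [3.139, 0.0, 1.014]
wrist_force: [-0.1, -0.6, -0.5]
width: 0.0906
finger_force: 0.0
time: 9.15
tool_pos: [0.4979, -0.1815, 0.1947]
ee_rot: [3.141, 0.001, 1.705]
wrist_force: [0.5, -0.3, -0.1]
width: 0.0941
finger_force: 0.0
top red 20 [ 0.5949 -0.1621  0.1232] 0.2156 ((584.271240234375, -157.83447265625), (20.2604923248291, 51.9814453125), 68.88916015625)
top blue 0
side red 55 [ 0.5812 -0.1716  0.1146] 0.1172 ((573.9688110351562, -173.8405303955078), (56.22697448730469, 13.158087730407715), 20.297887802124023)
side blue 39 [ 0.4947 -0.1804  0.0801] 0.0834 ((496.0579833984375, -180.60894775390625), (7.584157466888428, 30.536256790161133), 6.636970520019531)
[ 0.49769661 -0.18153932  0.19482125] [3.14057644e+00 1.33845241e-03 1.69822277e+00] [ 0.73123529  0.35284158 -0.40192971]
```

View pics/s2c.png

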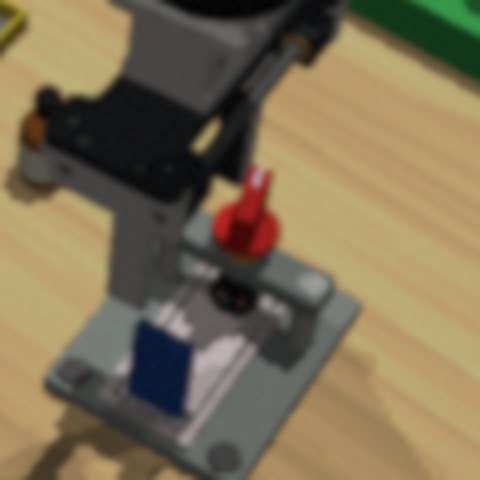

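The knob is turned and risen, the foot is off the rock, and the tab at (160,368) in the crop is undisturbed. Next I descend on the tab and grip.

```bash
python3 -m handwheel '[[[0,0,0],[0.03,0.03,-0.5],0],[[0,0,0],[0,0,-0.5],0],[[0,0,0],[0,0,-0.5],0],[[0,0,0],[0,0,-0.5],0],[[0,0,0],[0,0,-0.48],0]]'
python3 -m handwheel '[[[0,0,0],[0,0,0],1],[[0,0,0],[0,0,0],1],[[0,0,0],[0,0,0],1],[[0,0,0],[0,0,0],1],[[0,0,0],[0,0,0],1]]'
python3 -m handwheel '[[[0,0,0],[0,0,0],1],[[0,0,0],[0,0,0],1],[[0,0,0],[0,0,0],1],[[0,0,0],[0,0,0],1],[[0,0,0],[0,0,0],1]]'
python3 -m handwheel '[[[0,0,0],[0,0,0],1],[[0,0,0],[0,0,0],1],[[0,0,0],[0,0,0],1],[[0,0,0],[0,0,0],1],[[0,0,0],[0,0,0],1]]'
python3 -c "
from m import *
o=robot.get_obs();print(o['wrist_torque'])"
```

```text
time: 9.75
tool_pos: [0.5004, -0.1797, 0.0691]
ee_rot: [3.141, 0.001, 1.696]
wrist_force: [1.2, -1.1, -1.4]
width: 0.0941
finger_force: 0.0
time: 10.25
tool_pos: [0.5006, -0.1799, 0.071]
ee_rot: [3.139, 0.001, 1.699]
wrist_force: [0.8, -0.0, -0.2]
width: 0.0571
finger_force: 0.0
time: 10.75
tool_pos: [0.4998, -0.1794, 0.0695]
ee_rot: [-3.142, -0.0, 1.7]
wrist_force: [-0.6, 0.0, 0.3]
width: 0.0174
finger_force: 0.0
time: 11.25
tool_pos: [0.4998, -0.1794, 0.0696]
ee_rot: [-3.142, -0.0, 1.7]
wrist_force: [-0.2, 0.3, 0.3]
width: 0.0098
finger_force: 30.0
[-0.0520043   0.07554319  0.03171268]
```

```bash
python3 -m handwheel '[[[0,0,0],[0,0,0.022],1],[[0,0,0],[0,0,0.022],1],[[0,0,0],[0,0,0.022],1],[[0,0,0],[0,0,0.022],1],[[0,0,0],[0,0,0.022],1]]'
python3 -m handwheel '[[[0,0,0],[0,0,0],1],[[0,0,0],[0,0,0],1]]'
python3 -c "
from m import *
o=robot.get_obs();print(o['wrist_torque'],o['wrist_force'])"
```

```text
time: 11.75
tool_pos: [0.4998, -0.1794, 0.0751]
ee_rot: [-3.142, -0.0, 1.7]
wrist_force: [0.2, 0.3, -1.7]
width: 0.0099
finger_force: 30.0
time: 11.95
tool_pos: [0.4998, -0.1795, 0.0752]
ee_rot: [3.141, 0.0, 1.7]
wrist_force: [-0.2, 1.2, -1.7]
width: 0.0097
finger_force: 30.0
[-0.02887538  0.14620772 -0.00617291] [-0.23752075  1.24560681 -1.67945035]
```

```bash
python3 -m handwheel '[[[0,0,0],[-0.08,-0.0105,0],1],[[0,0,0],[-0.08,-0.0105,0],1],[[0,0,0],[-0.08,-0.0105,0],1],[[0,0,0],[-0.08,-0.0105,0],1],[[0,0,0],[-0.08,-0.0105,0],1]]'
```

```text
time: 12.45
tool_pos: [0.4794, -0.1822, 0.0751]
ee_rot: [3.142, 0.0, 1.7]
wrist_force: [-0.6, 0.0, -2.9]
width: 0.01
finger_force: 30.0
```

```bash
python3 -m handwheel '[[[0,0,0],[-0.1,-0.013,0],1],[[0,0,0],[-0.1,-0.013,0],1],[[0,0,0],[-0.1,-0.013,0],1],[[0,0,0],[-0.1,-0.013,0],1],[[0,0,0],[-0.1,-0.013,0],1]]'
python3 -m handwheel '[[[0,0,0],[-0.15,-0.02,0.03],1],[[0,0,0],[-0.15,-0.02,0.03],1],[[0,0,0],[-0.15,-0.02,0.03],1],[[0,0,0],[-0.15,-0.02,0.03],1],[[0,0,0],[-0.15,-0.02,0.03],1]]'
python3 -m handwheel '[[[0,0,0],[-0.2,-0.026,0],1],[[0,0,0],[-0.2,-0.026,0],1],[[0,0,0],[-0.2,-0.026,0],1],[[0,0,0],[-0.2,-0.026,0],1],[[0,0,0],[-0.2,-0.026,0],1]]'
```

```text
time: 12.95
tool_pos: [0.4544, -0.1854, 0.0751]
ee_rot: [3.141, 0.0, 1.7]
wrist_force: [0.2, -0.4, -3.0]
width: 0.0095
finger_force: 30.0
time: 13.45
tool_pos: [0.4167, -0.1905, 0.0828]
ee_rot: [3.141, 0.0, 1.7]
wrist_force: [-0.6, -0.1, -2.9]
width: 0.0096
finger_force: 30.0
time: 13.95
tool_pos: [0.3664, -0.1969, 0.0825]
ee_rot: [3.142, -0.0, 1.7]
wrist_force: [-0.5, -0.3, -1.2]
width: 0.01
finger_force: 30.0
```

```bash
python3 -m handwheel '[[[0,0,0],[0,0,0.43],1],[[0,0,0],[0,0,0.43],1],[[0,0,0],[0,0,0.43],1],[[0,0,0],[0,0,0.43],1],[[0,0,0],[0,0,0.43],1]]'
python3 -m handwheel '[[[0,0,0],[0.1,0.25,0],1],[[0,0,0],[0.22,0.44,0],1],[[0,0,0],[0.22,0.44,0],1],[[0,0,0],[0.22,0.44,0],1],[[0,0,0],[0.22,0.44,0],1]]'
python3 -m handwheel '[[[0,0,0],[0.22,0.44,0],1],[[0,0,0],[0.22,0.44,0],1],[[0,0,0],[0.22,0.44,0],1],[[0,0,0],[0.22,0.44,0],1],[[0,0,0],[0.22,0.44,0],1]]'
python3 -m handwheel '[[[0,0,0],[0.22,0.44,0],1],[[0,0,0],[0.22,0.44,0],1],[[0,0,0],[0.22,0.44,0],1],[[0,0,0],[0.22,0.44,0],1],[[0,0,0],[0.22,0.44,0],1]]'
python3 -m handwheel '[[[0,0,0],[0.12,0.17,0],1],[[0,0,0],[0,0,0],1],[[0,0,0],[0,0,0],1]]'
python3 - <<'E'
from m import *
p,d,P=snap('side','s3.png')
cv2.imwrite('pics/s3c.png',cv2.resize(p[90:240,220:400,::-1],None,fx=4,fy=4,interpolation=cv2.INTER_CUBIC))
o=robot.get_obs();print(o['tool_pos'],o['ee_rot'],o['wrist_force'])
E
```

```text
time: 14.45
tool_pos: [0.3668, -0.1969, 0.1909]
ee_rot: [3.141, 0.0, 1.7]
wrist_force: [0.9, -0.1, -2.2]
width: 0.01
finger_force: 30.0
time: 14.95
tool_pos: [0.4162, -0.0956, 0.1901]
ee_rot: [3.141, 0.0, 1.699]
wrist_force: [0.1, 0.0, -1.6]
width: 0.0099
finger_force: 30.0
time: 15.45
tool_pos: [0.4713, 0.0143, 0.19]
ee_rot: [-3.142, -0.0, 1.7]
wrist_force: [-0.4, 0.3, -2.1]
width: 0.0098
finger_force: 30.0
time: 15.95
tool_pos: [0.5264, 0.1242, 0.1899]
ee_rot: [-3.141, -0.0, 1.7]
wrist_force: [0.2, 0.5, -2.2]
width: 0.01
finger_force: 30.0
time: 16.25
tool_pos: [0.5319, 0.1313, 0.1899]
ee_rot: [-3.141, 0.001, 1.699]
wrist_force: [0.2, -0.1, -2.7]
width: 0.0097
finger_force: 30.0
[0.5319211  0.13112469 0.19002505] [-3.14098106e+00  6.25211989e-04  1.69877330e+00] [-0.56832941  0.55315273 -1.45613534]
```

View pics/s3c.png

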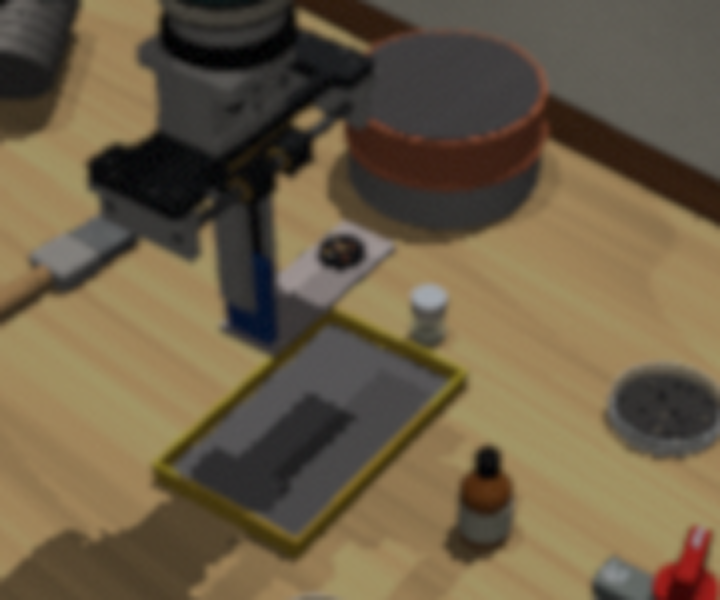

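The mount hangs level and parallel to the tray, its shadow on the bed at about (290,450). I'll descend to just above the highest possible bed, then feel for it.

```bash
python3 -m handwheel '[[[0,0,0],[0,0,-0.4],1],[[0,0,0],[0,0,-0.6],1],[[0,0,0],[0,0,-0.6],1],[[0,0,0],[0,0,-0.4],1],[[0,0,0],[0,0,-0.2],1]]'
python3 -m handwheel '[[[0,0,0],[0,0,-0.06],1],[[0,0,0],[0,0,-0.02],1],[[0,0,0],[0,0,-0.02],1]]'
python3 -m handwheel '[[[0,0,0],[0,0,-0.02],1],[[0,0,0],[0,0,0],1]]'
```

```text
time: 16.8
tool_pos: [0.5305, 0.1308, 0.0778]
ee_rot: [-3.137, 0.0, 1.698]
wrist_force: [-0.7, 0.0, -2.6]
width: 0.0101
finger_force: 30.0
time: 17.1
tool_pos: [0.5334, 0.1321, 0.0767]
ee_rot: [3.138, -0.0, 1.699]
wrist_force: [-0.2, 0.0, -0.9]
width: 0.0105
finger_force: 30.0
time: 17.3
tool_pos: [0.5328, 0.1322, 0.0749]
ee_rot: [3.14, 0.0, 1.7]
wrist_force: [0.2, 0.2, -1.7]
width: 0.01
finger_force: 30.0
```

```bash
for s in 1; do python3 -m handwheel '[[[0,0,0],[0,0,-0.02],1],[[0,0,0],[0,0,-0.02],1],[[0,0,0],[0,0,-0.02],1]]'; done
python3 -m handwheel '[[[0,0,0],[0,0,-0.01],1],[[0,0,0],[0,0,-0.01],1]]' | grep -E 'pos|wrist'
```

```text
time: 17.6
tool_pos: [0.5323, 0.1322, 0.0711]
ee_rot: [3.141, 0.0, 1.7]
wrist_force: [0.3, 0.6, -2.7]
width: 0.0099
finger_force: 30.0
tool_pos: [0.5323, 0.1322, 0.07]
wrist_force: [0.2, -0.2, -1.0]
```

```bash
python3 -m handwheel '[[[0,0,0],[0,0,-0.01],1],[[0,0,0],[0,0,-0.01],1]]' | grep -E 'pos|wrist'
```

```text
tool_pos: [0.5324, 0.1322, 0.0691]
wrist_force: [0.5, 0.5, -2.2]
```

```bash
python3 -m handwheel '[[[0,0,0],[0,0,-0.01],1],[[0,0,0],[0,0,-0.01],1]]' | grep -E 'pos|wrist'
```

```text
tool_pos: [0.5324, 0.1322, 0.0681]
wrist_force: [0.2, 0.8, -1.5]
```

```bash
python3 -m handwheel '[[[0,0,0],[0,0,-0.01],1],[[0,0,0],[0,0,-0.01],1]]' | grep -E 'pos|wrist'
```

```text
tool_pos: [0.5323, 0.1322, 0.0671]
wrist_force: [-0.7, 0.7, -1.6]
```

```bash
python3 -m handwheel '[[[0,0,0],[0,0,-0.01],1],[[0,0,0],[0,0,-0.01],1]]' | grep -E 'pos|wrist'
```

```text
tool_pos: [0.5323, 0.1322, 0.066]
wrist_force: [0.8, 0.4, -1.8]
```

```bash
python3 -m handwheel '[[[0,0,0],[0,0,-0.01],1],[[0,0,0],[0,0,-0.01],1]]' | grep -E 'pos|wrist'
```

```text
tool_pos: [0.5323, 0.1322, 0.065]
wrist_force: [0.0, -0.6, -1.4]
```

```bash
python3 -m handwheel '[[[0,0,0],[0,0,-0.01],1],[[0,0,0],[0,0,-0.01],1]]' | grep -E 'pos|wrist'
```

```text
tool_pos: [0.5323, 0.1321, 0.064]
wrist_force: [-0.8, 1.5, -1.5]
```

```bash
python3 -m handwheel '[[[0,0,0],[0,0,-0.01],1],[[0,0,0],[0,0,-0.01],1]]' | grep -E 'pos|wrist'
```

```text
tool_pos: [0.5324, 0.1322, 0.0631]
wrist_force: [-0.2, -0.8, -1.0]
```

```bash
python3 -m handwheel '[[[0,0,0],[0,0,-0.01],1],[[0,0,0],[0,0,-0.01],1]]' | grep -E 'pos|wrist'
```

```text
tool_pos: [0.5324, 0.1322, 0.0622]
wrist_force: [0.4, -0.9, 0.4]
```

```bash
python3 -m handwheel '[[[0,0,0],[0,0,-0.01],1],[[0,0,0],[0,0,0],1]]' | grep -E 'pos|wrist'; python3 -c "
from m import *
o=robot.get_obs();print(o['wrist_torque'],o['wrist_force'])"
```

```text
tool_pos: [0.5324, 0.1322, 0.0621]
wrist_force: [-1.5, -1.6, 2.6]
[-0.07627432  0.42460792  0.01527618] [-1.50506506 -1.56271803  2.5648557 ]
```

```bash
python3 -m handwheel '[[[0,0,0],[0,0,-0.01],1],[[0,0,0],[0,0,-0.006],1],[[0,0,0],[0,0,0],1]]' | grep -E 'pos|rot|wrist'
```

```text
tool_pos: [0.5324, 0.1322, 0.0621]
ee_rot: [3.141, 0.0, 1.7]
wrist_force: [-3.3, -1.2, 6.6]
```

```bash
python3 -m handwheel '[[[0,0,0],[0,0,-0.012],1],[[0,0,0],[0,0,0],1],[[0,0,0],[0,0,0],1]]' | grep -E 'pos|rot|wrist'
```

```text
tool_pos: [0.5324, 0.1321, 0.0621]
ee_rot: [3.141, 0.0, 1.7]
wrist_force: [-4.5, -1.2, 9.3]
```

```bash
python3 -m handwheel '[[[0,0,0],[0,0,-0.004],1],[[0,0,0],[0,0,0],1],[[0,0,0],[0,0,0],1],[[0,0,0],[0,0,0],1],[[0,0,0],[0,0,0],1]]' | grep -E 'time|pos|rot|wrist'; python3 -m handwheel '[[[0,0,0],[0,0,0],1],[[0,0,0],[0,0,0],1]]' | grep -E 'wrist'
python3 -m handwheel '[[[0,0,0],[0,0,0.014],1],[[0,0,0],[0,0,0.016],1],[[0,0,0],[0,0,0],1]]' | grep -E 'pos|rot|wrist'
```

```text
time: 20.7
tool_pos: [0.5324, 0.1322, 0.0622]
ee_rot: [3.141, 0.0, 1.7]
wrist_force: [-5.3, -0.9, 8.8]
wrist_force: [-4.9, -0.7, 9.3]
tool_pos: [0.5324, 0.1322, 0.0622]
ee_rot: [3.141, 0.0, 1.7]
wrist_force: [-3.1, -1.5, 6.0]
```

```bash
python3 -m handwheel '[[[0,0,0],[0,0,0.012],1],[[0,0,0],[0,0,0.01],1],[[0,0,0],[0,0,0],1]]' | grep -E 'pos|rot|wrist'
python3 -m handwheel '[[[0,0,0],[0,0,0],0.4],[[0,0,0],[0,0,0],0.4],[[0,0,0],[0,0,0],0.4],[[0,0,0],[0,0,0],0.4],[[0,0,0],[0,0,0],0.4]]'
python3 -m handwheel '[[[0,0,0],[0,0,0.2],0.4],[[0,0,0],[0,0,0.5],0.4],[[0,0,0],[0,0,0.6],0.4],[[0,0,0],[0,0,0.6],0.4],[[0,0,0],[0,0,0.6],0.4]]'
python3 -m handwheel '[[[0,0,0],[-0.5,0,0.2],0.4],[[0,0,0],[-0.6,0,0],0.4],[[0,0,0],[-0.6,0,0],0.4],[[0,0,0],[-0.6,0,0],0.4],[[0,0,0],[-0.3,0,0],0.4]]'
python3 - <<'E'
from m import *
p,d,P=snap('side','s4.png')
cv2.imwrite('pics/s4c.png',cv2.resize(p[130:290,230:430,::-1],None,fx=3.5,fy=3.5,interpolation=cv2.INTER_CUBIC))
E
```

```text
tool_pos: [0.5324, 0.1322, 0.0622]
ee_rot: [3.142, -0.0, 1.7]
wrist_force: [0.7, 0.1, 0.3]
time: 22.0
tool_pos: [0.5324, 0.1322, 0.0626]
ee_rot: [3.141, 0.0, 1.7]
wrist_force: [-0.2, 0.1, 0.3]
width: 0.0466
finger_force: 0.0
time: 22.5
tool_pos: [0.5324, 0.1322, 0.1897]
ee_rot: [3.14, -0.0, 1.7]
wrist_force: [0.2, 0.4, -0.7]
width: 0.0567
finger_force: 0.0
time: 23.0
tool_pos: [0.4006, 0.1323, 0.1987]
ee_rot: [3.14, -0.0, 1.7]
wrist_force: [-0.8, 0.3, -0.0]
width: 0.0566
finger_force: 0.0
```

View pics/s4c.png

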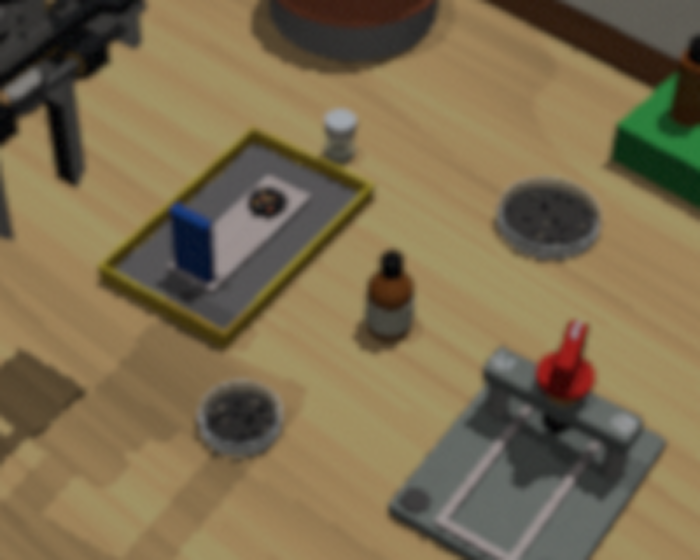

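The mount lies flat inside the tray, rock disc at (268,202) and tab at (192,242). The knob is still unscrewed at (568,365), the bystanders are in place, and the gripper is clear.

```bash
python3 -c "
from bench import robot
print(robot.close_job())"
```

```text
the job is handed in; nothing more can be done
None
```

I unscrewed the knob clockwise to its stop, drew the mount out of the press, bedded it on the tray at about 11 N for over half a second, released it and handed the job in; the hand-in returned no verdict.

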